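# Fish the spatula out of the dish rack

## Robot

A 6-joint arm with a two-finger parallel gripper is mounted at the origin on the work surface. World frame = base frame: x ahead of the robot, y to its left, z up, the work surface at z = 0. Lengths are in mm, angles in degrees, forces in N, time in s.
With the tool pointing down it reaches from about 275 to 850 mm from the base axis. Payload 19 kg.
Tool frame: the origin (TCP) lies on the centre line of the jaws, within the pads' length; the fingertips stand 17 mm ahead of it and the grasp point (between the pads) lies 2 mm behind it; z points along the fingers, y is the line along which they close (so a half turn about z gives the same grasp; the last joint's range is limited). The gripper opens to 85 mm and grips with 20 to 120 N. Pads are 22 mm wide; open, the fingers measure 114 mm over their backs; the gripper's body (76 mm by 85 mm) begins 54 mm behind the grasp point. The pads swing forward as they close: fully open they stand 13 mm farther back than shut.
Start: joints at [63.885, 8.623, 82.357, -0, 89.026, -7.678], TCP at [181.862, 545.453, 248.267] pointing down, gripper open.
Joint ranges: [-160.23, 160.23], [-39.13, 120.54], [6.94, 153.29], [-79.49, 259.48], [9.18, 160.14], [-161.06, 161.06]. Speed limits (degrees/s): [108.29, 108.29, 127.2, 172.46, 172.46, 172.46].

## Interface

Orientations are given as [roll, pitch, yaw] about the fixed x, y, z axes, in that order (R = Rz(yaw) Ry(pitch) Rx(roll)).
In Python, from station import bot gives the robot as it stands.
- The arm moves only by the shell command python3 -m pendant 'ROWS' [FORCE]. ROWS is JSON, a list of rows, each a list of 3 entries, a list of its own where there are three numbers: the opening, from -1 (shut) to 1 (fully open), then the shift along the tool's x, y, z in units of 25 mm (1.0 is 25 mm), then the turn about the tool's z in units of 6 degrees (1.0 is 6 degrees). A call has exactly 8 rows; each row shifts and turns the commanded pose from where the row before left it, along the tool's axes as they then stand; what a row does not reach is not made up. A row lasts 1/12 s, in which the tool goes at most 41.7 mm and 7.16 degrees, less where a joint would pass 70% of its speed; a pose out of reach is approached as far as the arm can. A call is refused whole if a number of a shift passes 1 or a number of a turn 1, either way. A call with a gripper value outside its range is refused whole. The fingers move at their own pace and stop on an object; FORCE is the grip in N (left out, the last holds). Time passes only in rows, so rows that do not move let the fingers close, or fill a call up. It gives the time, the measured TCP pose, the force, the opening and the grip force at its end, in the units of the state.
- bot.state(): the state, without advancing time (a new reading comes with each control period).
- bot.capture(name): name is "scene" or "top" or "wrist"; returns (picture, depth): 400x640x3 uint8, blue, green, red; 400x640 float32, mm along the optical axis (not along the pixel's ray), 0 where there is no reading.
- bot.get_calibration(name): a dict with "mtx" (3x3 intrinsics, pixels), "position" and "rotation" of the camera in the world. Camera axes: x right, y down, z forward; pixel columns grow to the right and rows downward; lengths in mm; the calibration is good to about 2 mm. A picture is of the moment at which its call begins: read the wrist's pose just before it. get_calibration takes no time and is no camera call; for the wrist camera it gives the pose at the moment of the call.
- bot.job_done(): hands the job in; it is judged then, once.
The state is a dict: "clock": time; "joints": joint angles; "joint_velocities": joint speeds; "joint_efforts": joint torques, N m; "ee_pos": TCP position; "ee_rot": TCP orientation; "wrist_force": force on the tool from outside, world axes, zero at the start; "wrist_torque": the same for the moment, N m; "finger_gap": finger opening in mm; "gripper_force": force on a finger pad.
Only numpy, scipy, OpenCV 4.12 (cv2) and the standard library are available. Lean on these libraries where they do the work, as an engineer would, in place of code of your own. Each camera call takes 0.05 s, during which the arm holds its last target. There are 200 camera calls.

## Task

The red spatula has slipped under the dish rack's wires into the drip tray. Take it by the handle, tilt it and draw it out diagonally, handle first, through the rack's open bay, and finish while still holding it still in the gripper with its whole length at least 5 cm above the rack's upper bars and touching nothing else. Leave the plates, glass bowl, colander and mug where they are.

Things in the scene. Friction and masses are not known exactly. Their poses are not given: they have to be found in the camera images.
- spatula: red rigid spatula, 260 mm long, about 110 g, lying flat in the drip tray, handle under the open bay, blade under the covering wires. Origin: mid-length, on its underside; x runs from blade tip (-130 mm) to handle end (+130), z up. Handle: x -20 to 130, 20 wide, 18 thick. Neck: x -65 to -20, 13 wide, 10 thick. Blade: x -130 to -55, 60 wide, 6 thick. Undersides flush
- grip (a point): a good place to pinch the spatula across its handle: x = +50 mm on it, middle of the handle's thickness (9 mm above its underside)
- blade_tip (a point): middle of the blade's front edge, at x = -130 mm on the spatula, 3 mm above its underside
- handle_end (a point): end of the handle, at x = +130 mm on the spatula, 9 mm above its underside
- rack: drip tray with wire dish rack, fixed. Origin: at counter level under the centre of its open bay; x along the cage (about to the robot's right), y to the plates, z up. Tray floor top z = 4 mm, rims to 30. The spatula lies in a wire cage, bar centre lines at x -208 and 88, y -88 and 88 mm; upper bars at z = 85, middle bars at z = 48, 6 mm thick. Plates stand at y 127 to 257, tops z = 141
- bay (a point): centre of the open bay (at bar height, 85 mm above the counter), the only way out of the cage. In the rack's frame the cage's top is covered by lengthwise wires from x = -208 to -85 mm and open from a cross bar at x = -85 to the end bar at x = +88: 167 mm (x) by 170 mm (y) clear, so the spatula cannot come out level
- plate0: small white ceramic plate with blue-painted rim, loose, 130 mm across, 10 mm thick, standing on edge in a slot of the rack. Origin: centre of the disc; x is the disc's axis
- plate1: small white ceramic plate with yellow-painted rim, loose, 130 mm across, 10 mm thick, standing on edge in a slot of the rack. Origin: centre of the disc; x is the disc's axis
- plate2: small white ceramic plate with green-painted rim, loose, 130 mm across, 10 mm thick, standing on edge in a slot of the rack. Origin: centre of the disc; x is the disc's axis
- plate3: small white ceramic plate with orange-painted rim, loose, 130 mm across, 10 mm thick, standing on edge in a slot of the rack. Origin: centre of the disc; x is the disc's axis
- glass_bowl: upturned clear glass bowl, loose, 156 mm across, 65 mm high. Origin: centre of its underside on the counter
- colander: stainless colander, loose, 180 mm across (212 mm over the handles), 85 mm high. Origin: centre of its underside
- mug: blue ceramic mug, loose, 80 mm across, 90 mm high, handle to its +y. Origin: centre of its underside

How it is judged:
By the outcome, as a careful person would: the job done as asked, in the order asked, and still so for the second after the job is handed in, while the arm keeps its last pose, push and grip.
It also fails if it takes over 38 s, if anything falls off the work surface, if the arm or the gripper's body presses on something with over 40 N, if the wrist force passes 120 N, or if a joint passes its speed limit or range.

## Working session

There is one attempt and no reset: what is moved stays moved. The work goes in short steps, Python scripts to look and compute and a shell command to move; the robot and the scene stay as the last step left them, time stands still between calls to the robot, and variables do not carry over. Pictures are saved under pics/ and viewed, at most 10 in all, crops included, and the job is handed in when it is done.

```bash
mkdir -p pics; ls; python3 - <<'E'
from station import bot
import cv2,numpy as np
np.set_printoptions(precision=2,suppress=True)
for n in ["scene","top"]:
    p,d=bot.capture(n); cv2.imwrite(f"pics/{n}0.png",p); np.savez(f"pics/{n}0.npz",p=p,d=d)
    c=bot.get_calibration(n); print(n,c)
s=bot.state(); print(s)
E
```

```text
pics
scene {'mtx': array([[493.43,   0.  , 321.46],
       [  0.  , 493.43, 207.94],
       [  0.  ,   0.  ,   1.  ]]), 'position': array([1290.62,  -41.8 , 1210.42]), 'rotation': array([-146.54,    0.07,   86.6 ])}
top {'mtx': array([[516.25,   0.  , 316.69],
       [  0.  , 516.25, 208.09],
       [  0.  ,   0.  ,   1.  ]]), 'position': array([ 274.95,   16.05, 1470.89]), 'rotation': array([-169.46,   -1.23,  -89.86])}
{'clock': 0.1, 'joints': array([63.89,  8.65, 82.39,  0.  , 89.02, -7.68]), 'joint_velocities': array([-0.05, -0.08, -0.05, -0.03,  0.01,  0.02]), 'joint_efforts': array([  0.  , -71.44, -57.18,  -0.  ,   0.01,  -0.  ]), 'ee_pos': array([181.78, 545.32, 247.76]), 'ee_rot': array([-179.94,   -0.01,  161.56]), 'wrist_force': array([-0.27, -0.67,  0.14]), 'wrist_torque': array([ 0.05, -0.02, -0.  ]), 'gripper_force': 0.0, 'finger_gap': 85.58979304091454}
```

View pics/scene0.png

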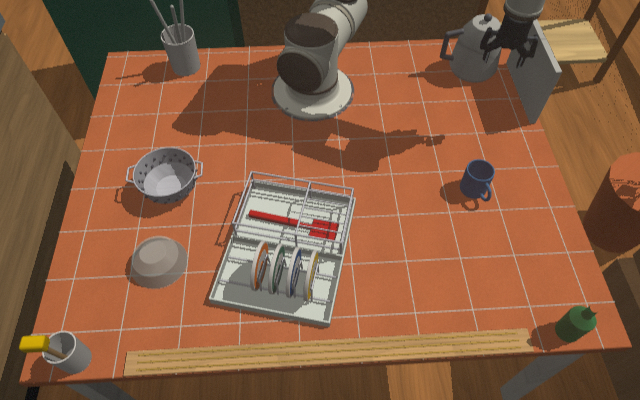

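View pics/top0.png

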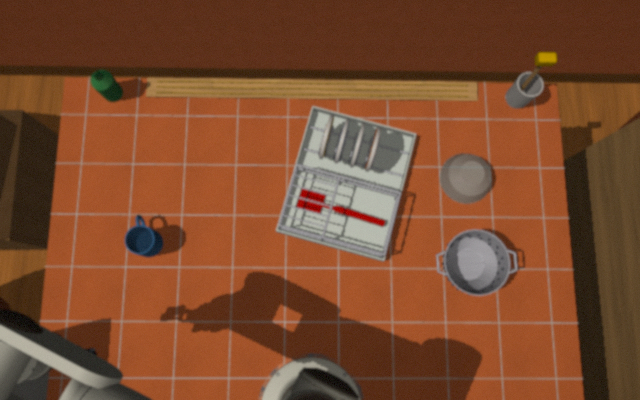

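The scene view shows the red spatula lying in the near half of the rack, with its handle end at about (250,213) and the blade at about (325,228). The top view puts the handle end at about (386,222) and the blade tip at about (298,200). I'll measure the spatula now and enlarge the rack.

```bash
cat > h.py <<'E'
import cv2,numpy as np
from scipy.spatial.transform import Rotation as R
from station import bot
np.set_printoptions(precision=1,suppress=True)
def ray(c,uv,z):
    uv=np.atleast_2d(uv).astype(float); K=c["mtx"]; Rm=R.from_euler("xyz",c["rotation"],degrees=True).as_matrix()
    d=np.c_[uv,np.ones(len(uv))]@np.linalg.inv(K).T@Rm.T; p=np.array(c["position"])
    return p+d*((z-p[2])/d[:,2])[:,None]
def proj(c,P):
    Rm=R.from_euler("xyz",c["rotation"],degrees=True).as_matrix()
    q=(np.atleast_2d(P)-c["position"])@Rm@c["mtx"].T; return q[:,:2]/q[:,2:]
def red(p):
    h=cv2.cvtColor(p,cv2.COLOR_BGR2HSV); return (((h[...,0]<4)|(h[...,0]>174))&(h[...,1]>190)&(h[...,2]>70)).astype(np.uint8)
E
python3 - <<'E'
from h import *
for n,(x0,y0,x1,y1) in {"scene":(200,165,365,330),"top":(268,100,428,265)}.items():
    p=np.load(f"pics/{n}0.npz")["p"]; c=bot.get_calibration(n)
    m=red(p); m2=np.zeros_like(m); m2[y0:y1,x0:x1]=m[y0:y1,x0:x1]
    ys,xs=np.nonzero(m2); P=ray(c,np.c_[xs,ys],16)[:,:2]
    mu=P.mean(0); w,v=np.linalg.eigh(np.cov((P-mu).T)); a=v[:,1]; a=a*np.sign(-a[1]); t=(P-mu)@a; b=(P-mu)@[-a[1],a[0]]
    print(n,len(P),mu,"axis",a,np.degrees(np.arctan2(a[1],a[0])),"t",t.min(),t.max())
    H=t>t.max()-110; print("handle pts: mid",P[H].mean(0), "fit",cv2.fitLine(P[H].astype(np.float32),cv2.DIST_L2,0,.01,.01).ravel())
    print("ends",mu+a*t.max(),mu+a*t.min())
    q=p[y0:y1,x0:x1]; cv2.imwrite(f"pics/{n}crop.png",cv2.resize(q,None,fx=3.6,fy=3.6,interpolation=cv2.INTER_CUBIC))
E
```

```text
scene 334 [551.3 -61.4] axis [-0.3 -0.9] -109.3017263243949 t -104.7438495642239 150.53246138706035
handle pts: mid [ 519.3 -152.7] fit [   0.3    1.   519.3 -152.7]
ends [ 501.5 -203.5] [585.9  37.4]
top 529 [548.3 -61. ] axis [-0.3 -1. ] -106.90234105955264 t -99.84339825838624 150.9211787664705
handle pts: mid [ 520.6 -151.9] fit [   0.3    1.   520.6 -151.9]
ends [ 504.4 -205.4] [577.3  34.6]
```

View pics/topcrop.png

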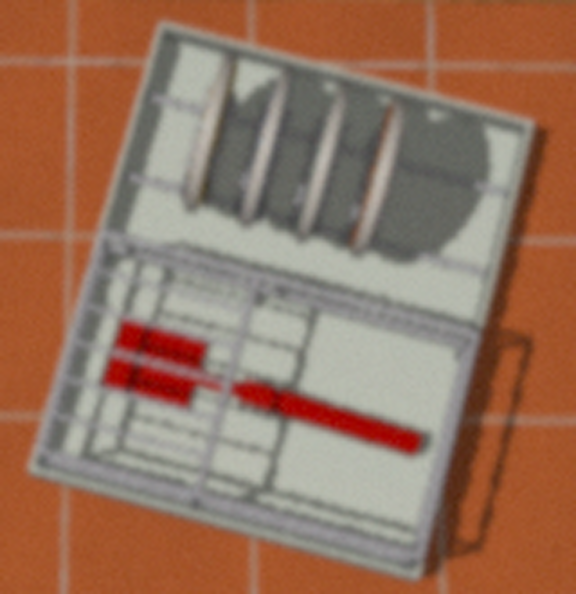

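View pics/scenecrop.png

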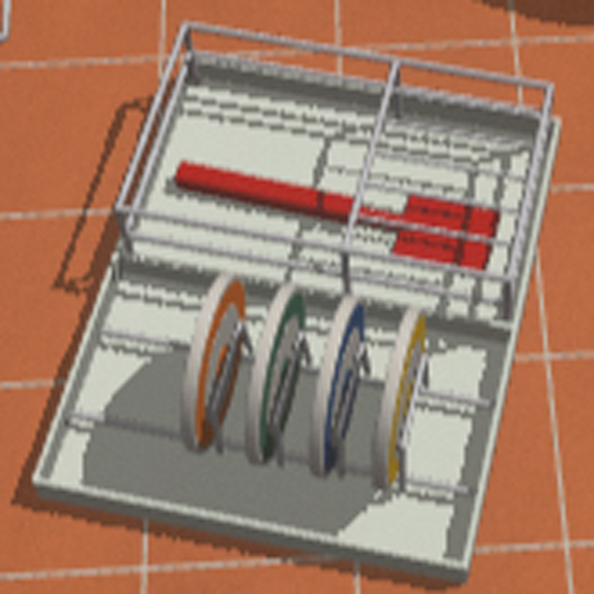

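The top crop shows the upper-bar corners at about (472,335), (412,565), (40,465) and (105,240), with the cross bar from (258,285) to (195,498). The scene crop has those corners at (186,27), (549,88), (120,210) and (512,282), with the cross bar from (397,65) to (347,255). I'll fit the rack pose from these and refine the spatula.

```bash
python3 - <<'E'
from h import *
px={"top":((268,100),[(472,335),(412,565),(40,465),(105,240),(258,285),(195,498)]),
"scene":((200,165),[(120,210),(186,27),(549,88),(512,282),(347,255),(397,65)])}
M=np.array([(88,88),(88,-88),(-208,-88),(-208,88),(-85,88),(-85,-88)],float)
A=[];B=[]
for n,(o,q) in px.items():
    c=bot.get_calibration(n); W=ray(c,np.array(o)+(np.array(q)+.5)/3.6-.5,85)[:,:2]
    mc=M.mean(0);wc=W.mean(0);U,s,Vt=np.linalg.svd((M-mc).T@(W-wc));Rm=(U@Vt).T;t=wc-Rm@mc
    print(n,"origin",t,"yaw",np.degrees(np.arctan2(Rm[1,0],Rm[0,0])),"scale",s.sum()/((M-mc)**2).sum(),"res",np.abs(W-(M@Rm.T+t)).max())
    p=np.load(f"pics/{n}0.npz")["p"]; m=red(p); x0,y0=o; m[:y0]=0;m[:,:x0]=0;m[y0+165:]=0;m[:,x0+165:]=0
    ys,xs=np.nonzero(m); P=ray(c,np.c_[xs,ys],22)[:,:2]; a=Rm[:,0]; t1=P@a
    e=t1.max(); H=P[(t1>e-120)&(t1<e-8)]; f=cv2.fitLine(H.astype(np.float32),cv2.DIST_L2,0,.01,.01).ravel(); d=f[:2]*np.sign(f[:2]@a)
    end=f[2:]+d*((P-f[2:])@d).max(); w=(H-f[2:])@[-d[1],d[0]]
    Q=ray(c,np.c_[xs,ys],10)[:,:2]; tip=((Q-f[2:])@d).min()
    print(" handle end(z22)",end,"ang",np.degrees(np.arctan2(d[1],d[0])),"width",np.ptp(w),"len",((P-f[2:])@d).max()-tip)
    g=end-80*d; print(" grip",g,"in rack",(g-t)@Rm,"tip in rack",(end-260*d-t)@Rm,"end",(end-t)@Rm)
E
```

```text
top origin [ 510.8 -132.6] yaw -105.04853310210407 scale 0.9911660703521395 res 5.209007416336789
 handle end(z22) [ 502.7 -204.3] ang -107.51624325665145 width 15.62587030575211 len 250.79234088243032
 grip [ 526.8 -128. ] in rack [-8.6 14.2] tip in rack [-188.4   22. ] end [71.3 10.8]
scene origin [ 521.8 -131.2] yaw -105.10215757901473 scale 0.9983293224458188 res 2.0724939959295625
 handle end(z22) [ 507.5 -203.3] ang -107.00022274823057 width 12.555536658416777 len 251.90587678474995
 grip [ 530.9 -126.8] in rack [-6.6  7.7] tip in rack [-186.5   13.7] end [73.3  5.1]
```

```bash
python3 -m pendant '[[0.3,[-0.9,-0.88,0],0],[0.3,[-0.9,-0.88,0],0],[0.3,[-0.9,-0.88,0],0],[0.3,[-0.9,-0.88,0],0],[0.3,[-0.9,-0.88,0],0],[0.3,[-0.9,-0.88,0],0],[0.3,[-0.9,-0.88,0],0],[0.3,[-0.9,-0.88,0],0]]' 20
python3 -m pendant '[[0.3,[-0.9,-0.88,0],0],[0.3,[-0.9,-0.88,0],0],[0.3,[-0.9,-0.88,0],0],[0.3,[-0.9,-0.88,0],0],[0.3,[-0.9,-0.88,0],0],[0.3,[-0.9,-0.88,0],0],[0.3,[-0.9,-0.88,0],0],[0.3,[-0.9,-0.88,0],0]]'
python3 -m pendant '[[0.3,[-0.9,-0.88,0],0],[0.3,[-0.9,-0.88,0],0],[0.3,[-0.9,-0.88,0],0],[0.3,[-0.9,-0.88,0],0],[0.3,[-0.9,-0.88,0],0],[0.3,[-0.9,-0.88,0],0],[0.3,[-0.9,-0.88,0],0],[0.3,[-0.9,-0.88,0],0]]'
python3 -m pendant '[[0.3,[0,0,0],1],[0.3,[0,0,0],1],[0.3,[0,0,0],1],[0.3,[0,0,0],1],[0.3,[0,0,0],1],[0.3,[0,0,0],1],[0.3,[0,0,0],1],[0.3,[0,0,0],1]]'
python3 -m pendant '[[0.3,[0,0,0],1],[0.3,[0,0,0],1],[0.3,[0,0,0],1],[0.3,[0,0,0],1],[0.3,[0,0,0],1],[0.3,[0,0,0],1],[0.3,[0,0,0],0.8],[0.3,[0,0,0],0]]'
python3 - <<'E'
from h import *
s=bot.state(); print(s); c=bot.get_calibration("wrist"); p,d=bot.capture("wrist"); cv2.imwrite("pics/w1.png",p); np.savez("pics/w1.npz",p=p,d=d)
print(c, proj(c,[[528.5,-127,22],[505,-204,22]]))
E
```

```text
clock: 0.77
ee_pos: [297.2, 320.1, 248.1]
ee_rot: [-180.0, -0.0, 161.6]
wrist_force: [1.1, -0.5, -0.3]
finger_gap: 55.6
gripper_force: 0.0
clock: 1.43
ee_pos: [412.3, 96.1, 248.2]
ee_rot: [-180.0, -0.0, 161.6]
wrist_force: [0.3, 0.5, -0.3]
finger_gap: 55.5
gripper_force: 0.0
clock: 2.1
ee_pos: [527.5, -127.8, 248.0]
ee_rot: [-180.0, -0.0, 161.6]
wrist_force: [0.2, 0.2, 0.5]
finger_gap: 55.6
gripper_force: 0.0
clock: 2.77
ee_pos: [527.0, -126.2, 248.0]
ee_rot: [-180.0, -0.0, 113.3]
wrist_force: [0.7, 0.8, 0.8]
finger_gap: 55.5
gripper_force: 0.0
clock: 3.43
ee_pos: [527.1, -126.2, 248.0]
ee_rot: [-180.0, 0.0, 72.5]
wrist_force: [0.1, -0.6, -0.5]
finger_gap: 55.7
gripper_force: 0.0
{'clock': 3.4333, 'joints': array([-21.6,   4.7,  86.7,  -0. ,  88.6,  -4.1]), 'joint_velocities': array([-0.1,  0. , -0. ,  0. , -0. , -9.7]), 'joint_efforts': array([  0. , -64.9, -57.1,  -0. ,   0. ,   3.3]), 'ee_pos': array([ 527.1, -126.2,  248. ]), 'ee_rot': array([-180. ,    0. ,   72.5]), 'wrist_force': array([ 0.1, -0.6, -0.5]), 'wrist_torque': array([0., 0., 0.]), 'gripper_force': 0.0, 'finger_gap': 55.651549602095216}
{'mtx': array([[317.1,   0. , 309.5],
       [  0. , 317.1, 196.4],
       [  0. ,   0. ,   1. ]]), 'position': array([548.4, -56.9, 373.4]), 'rotation': array([163.4,   0.1, -17.5])} [[311.6 169.3]
 [312.1 235.2]]
```

View pics/w1.png

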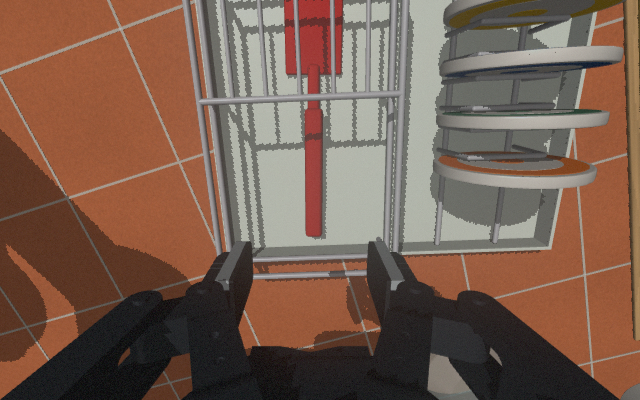

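The wrist view confirms the measurement: the handle end is at about (313,237), where (312,235) was predicted, and the handle is centred at u≈313.5. That calls for about +4 mm in tool y, then I descend.

```bash
python3 -m pendant '[[0.3,[-0.1,0.15,1],0],[0.3,[0,0,1],0],[0.3,[0,0,1],0],[0.3,[0,0,1],0],[0.3,[0,0,1],0],[0.3,[0,0,1],0],[0.3,[0,0,1],0],[0.3,[0,0,1],0]]' 20
python3 -m pendant '[[0.3,[0,0,0.5],0],[0.3,[0,0,0.42],0],[0.3,[0,0,0],0],[0.3,[0,0,0],0],[-1,[0,0,0],0],[-1,[0,0,0],0],[-1,[0,0,0],0],[-1,[0,0,0],0]]' 20
python3 -m pendant '[[-1,[0,0,0],0],[-1,[0,0,0],0],[-1,[0,0,0],0],[-1,[0,0,0],0],[-1,[0,0,0],0],[-1,[0,0,0],0],[-1,[0,0,0],0],[-1,[0,0,0],0]]' 20
python3 - <<'E'
from h import *
s=bot.state(); print(s["ee_pos"],s["wrist_force"],s["finger_gap"],s["gripper_force"])
E
```

```text
clock: 4.15
ee_pos: [529.8, -129.7, 47.1]
ee_rot: [-180.0, 0.0, 73.0]
wrist_force: [1.3, 0.1, -0.9]
finger_gap: 55.5
gripper_force: 0.0
clock: 4.82
ee_pos: [530.4, -129.9, 26.3]
ee_rot: [179.9, 0.0, 72.8]
wrist_force: [-1.2, 0.6, 7.1]
finger_gap: 19.4
gripper_force: 21.3
clock: 5.48
ee_pos: [530.4, -129.9, 26.3]
ee_rot: [179.9, 0.0, 72.8]
wrist_force: [-2.1, 0.9, 6.5]
finger_gap: 19.5
gripper_force: 21.3
[ 530.4 -129.9   26.3] [-2.1  0.9  6.5] 19.49152411775336 21.25681221485138
```

```bash
python3 -m pendant '[[-1,[0,0,-0.2],0],[-1,[0,0,-0.4],0],[-1,[0,0,-0.4],0],[-1,[0,0,-0.4],0],[-1,[0,0,-0.3],0],[-1,[0,0,-0.3],0],[-1,[0,0,-0.2],0],[-1,[0,0,0],0]]' 20
python3 -m pendant '[[-1,[0,0,-0.2],0],[-1,[0,0,-0.2],0],[-1,[0,0,-0.2],0],[-1,[0,0,-0.2],0],[-1,[0,0,-0.2],0],[-1,[0,0,0],0],[-1,[0,0,0],0],[-1,[0,0,0],0]]' 20
python3 - <<'E'
from h import *
s=bot.state(); print(s["ee_pos"],s["wrist_force"],s["wrist_torque"])
p,d=bot.capture("scene"); w,_=bot.capture("wrist"); np.savez("pics/s2.npz",p=p,d=d)
q=cv2.resize(p[100:300,180:380],(600,600),interpolation=cv2.INTER_CUBIC); cv2.imwrite("pics/s2.png",q); cv2.imwrite("pics/w2.png",w)
E
```

```text
clock: 6.15
ee_pos: [530.4, -129.9, 81.6]
ee_rot: [179.9, 0.0, 72.8]
wrist_force: [1.1, -0.7, 0.6]
finger_gap: 19.3
gripper_force: 20.4
clock: 6.82
ee_pos: [530.0, -129.8, 105.2]
ee_rot: [180.0, 0.0, 72.8]
wrist_force: [-0.4, 0.1, -0.3]
finger_gap: 19.2
gripper_force: 20.2
[ 530.  -129.8  105.2] [-0.4  0.1 -0.3] [-0.  0. -0.]
```

View pics/s2.png

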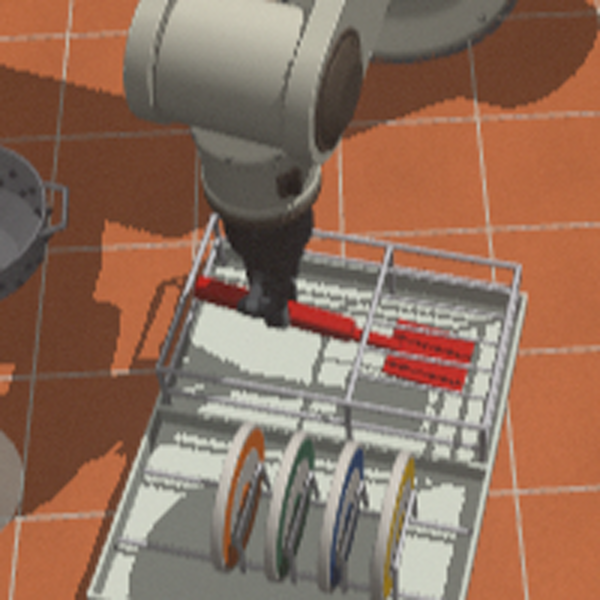

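The spatula pivots freely in the grip. It is tilted about 26° with the handle end at about (205,288), above the end bar, and the blade low under the wires. Now I'll firm the grip and draw it out along its own axis.

```bash
python3 -m pendant '[[-1,[0,0,0],0],[-1,[-0.2,0,-0.15],0],[-1,[-0.5,0,-0.28],0],[-1,[-0.5,0,-0.28],0],[-1,[-0.5,0,-0.28],0],[-1,[-0.4,0,-0.22],0],[-1,[-0.2,0,-0.11],0],[-1,[0,0,0],0]]' 60
python3 -m pendant '[[-1,[-0.2,0,-0.11],0],[-1,[-0.5,0,-0.28],0],[-1,[-0.5,0,-0.28],0],[-1,[-0.5,0,-0.28],0],[-1,[-0.5,0,-0.28],0],[-1,[-0.2,0,-0.11],0],[-1,[0,0,0],0],[-1,[0,0,0],0]]'
python3 - <<'E'
from h import *
s=bot.state(); print(s["ee_pos"],s["wrist_force"],s["wrist_torque"])
p,d=bot.capture("scene"); np.savez("pics/s3.npz",p=p,d=d)
q=cv2.resize(p[100:300,180:380],(600,600),interpolation=cv2.INTER_CUBIC); cv2.imwrite("pics/s3.png",q)
E
```

```text
clock: 7.58
ee_pos: [512.8, -186.3, 139.2]
ee_rot: [179.9, 0.1, 72.7]
wrist_force: [-0.4, -2.5, -4.0]
finger_gap: 18.3
gripper_force: 62.6
clock: 8.25
ee_pos: [495.1, -242.2, 171.9]
ee_rot: [180.0, -0.0, 72.7]
wrist_force: [-0.2, -0.1, -0.8]
finger_gap: 17.9
gripper_force: 62.5
[ 495.1 -242.2  171.9] [-0.2 -0.1 -0.8] [-0.  0. -0.]
```

View pics/s3.png

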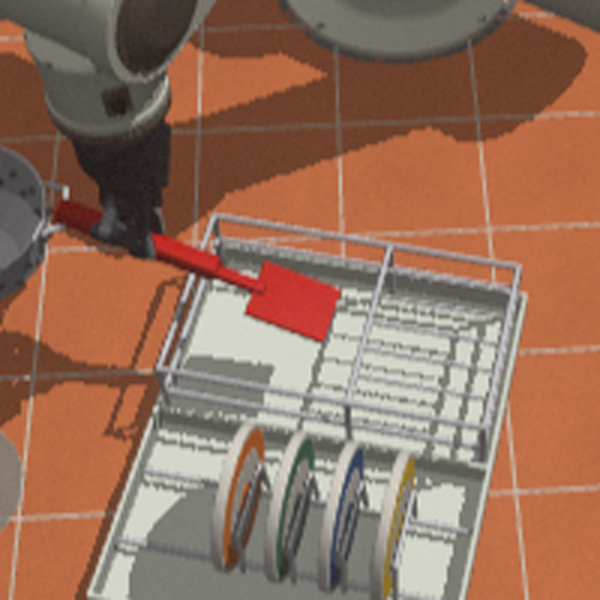

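The blade has cleared the cross bar: its tip is at about (330,320), inside the open bay, and the forces are about 0. Next is a straight lift.

```bash
python3 -m pendant '[[-1,[0,0,-0.3],0],[-1,[0,0,-0.6],0],[-1,[0,0,-0.6],0],[-1,[0,0,-0.6],0],[-1,[0,0,-0.6],0],[-1,[0,0,-0.6],0],[-1,[0,0,-0.6],0],[-1,[0,0,-0.6],0]]'
python3 -m pendant '[[-1,[0,0,-0.6],0],[-1,[0,0,-0.6],0],[-1,[0,0,-0.6],0],[-1,[0,0,-0.4],0],[-1,[0,0,-0.2],0],[-1,[0,0,0],0],[-1,[0,0,0],0],[-1,[0,0,0],0]]'
python3 -m pendant '[[-1,[0,0,0],0],[-1,[0,0,0],0],[-1,[0,0,0],0],[-1,[0,0,0],0],[-1,[0,0,0],0],[-1,[0,0,0],0],[-1,[0,0,0],0],[-1,[0,0,0],0]]'
python3 - <<'E'
from h import *
s=bot.state(); print(s["ee_pos"],s["wrist_force"],s["wrist_torque"],s["joint_velocities"])
p,d=bot.capture("scene"); c=bot.get_calibration("scene")
cv2.imwrite("pics/s4.png",p)
m=red(p); n,l,st,ce=cv2.connectedComponentsWithStats(m)
ys,xs=np.nonzero(m&(d>0)); D=d[ys,xs]; K=c["mtx"]
X=np.c_[(xs-K[0,2])/K[0,0]*D,(ys-K[1,2])/K[1,1]*D,D]@R.from_euler("xyz",c["rotation"],degrees=True).as_matrix().T+c["position"]
X=X[np.linalg.norm(X-s["ee_pos"],axis=1)<230]
print(len(X),"z range",X[:,2].min(),X[:,2].max(),X[X[:,2].argmin()],X[X[:,2].argmax()],np.percentile(X[:,2],[1,5,95,99]))
E
```

```text
clock: 8.97
ee_pos: [495.3, -241.3, 285.4]
ee_rot: [-180.0, 0.0, 72.8]
wrist_force: [-0.5, 0.2, -0.6]
finger_gap: 17.9
gripper_force: 62.5
clock: 9.63
ee_pos: [495.1, -241.8, 343.4]
ee_rot: [-179.9, -0.0, 72.8]
wrist_force: [-0.0, -0.4, -1.1]
finger_gap: 18.2
gripper_force: 62.5
clock: 10.3
ee_pos: [495.2, -241.9, 344.3]
ee_rot: [180.0, 0.0, 72.8]
wrist_force: [-0.6, 0.3, -1.3]
finger_gap: 17.9
gripper_force: 62.5
[ 495.2 -241.9  344.3] [-0.6  0.3 -1.3] [-0. -0. -0.] [ 0.1 -0.  -0.  -0.1 -0.   0. ]
892 z range 274.22216851674455 362.2615082195448 [546.7 -86.8 274.2] [ 478.9 -309.8  362.3] [275.8 278.  354.  360.2]
```

View pics/s4.png

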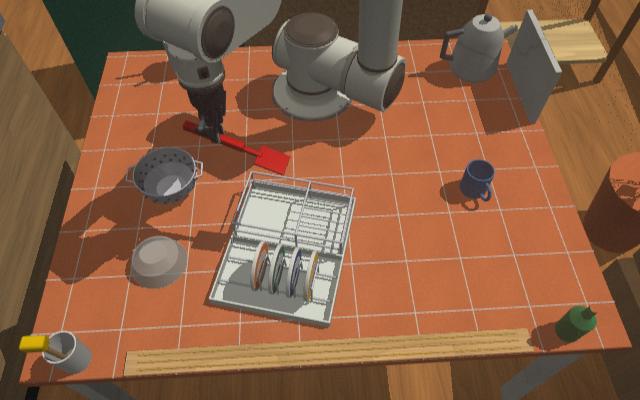

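The spatula is held still, with its blade at about (272,160). Its lowest point is at z≈274 mm, against the 138 mm needed. The plates, bowl, colander and mug look the same as at the start.

```bash
python3 -c "
from station import bot
print(bot.job_done())"
```

```text
the job is handed in; nothing more can be done
None
```

The spatula came out handle first through the open bay and was handed in held still in the gripper, its lowest point about 19 cm above the rack's upper bars; nothing else appeared to move, and it took about 10 s of the 38 s allowed.

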